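# Find the true stage plate with a straightedge

## Robot

A 7-joint arm with a two-finger parallel gripper is mounted at the origin on the work surface. World frame = base frame: x ahead of the robot, y to its left, z up, the work surface at z = 0. Lengths are in mm, angles in rad, forces in N, time in s.
With the tool pointing down it reaches from about 400 to 875 mm from the base axis. Payload 4.4 kg.
Tool frame: the origin (TCP) lies at the very end of the fingers, on their centre line; the grasp point (between the pads) lies 19 mm behind it; z points along the fingers, y is the direction in which the jaws open and shut (so a half turn about z gives the same grasp; the last joint's range is limited). The gripper opens to 85 mm and grips with 20 to 120 N. Pads are 22 mm wide; open, the fingers measure 114 mm over their backs; the gripper's body (76 mm by 85 mm) begins 54 mm behind the grasp point. The pads swing forward as they close: fully open they stand 13 mm farther back than shut.
Start: joints at [-1.298, 0.628, 0.038, 1.517, -0.027, 0.996, -0.02], TCP at [216.007, 613.074, 201.313] pointing down, gripper open.
Joint ranges: [-3.06, 3.06], [-0.37, 2.12], [-1.25, 1.32], [0.18, 2.47], [-1.1, 4.24], [0.23, 1.98], [-2.94, 2.94]. Speed limits (rad/s): [2.57, 2.57, 3.14, 3.14, 3.14, 3.14, 3.14].

## Interface

Orientations are given as [roll, pitch, yaw] about the fixed x, y, z axes, in that order (R = Rz(yaw) Ry(pitch) Rx(roll)).
In Python, from cell import read_state, get_image, calibration, finish_job gives the robot as it stands. The module is installed in compiled form; this text tells all that it offers.
- The arm moves only by the tool apply_moves, never from a script. Its argument "increments" is a list of rows, each an object of numbers: "tx", "ty", "tz": the shift along the world's x, y, z in m; "rx", "ry", "rz": the turn, a rotation vector about the world's x, y, z in units of 5 degrees (1.0 is 5 degrees); "claw": the finger opening in m, from 0 to 0.0854. In form: [{"tx": .., "ty": .., "tz": .., "rx": .., "ry": .., "rz": .., "claw": ..}, ...]. A call has 1 to 12 rows; each row is the pose to reach, as a shift and turn from the pose commanded when the call began; what a row does not reach only later rows make up. A row lasts 1/10 s, in which the tool goes at most 50 mm and 8.59 degrees, less where a joint would pass 70% of its speed; a pose out of reach is approached as far as the arm can. A call with a gripper value outside its range is refused whole. The fingers move at their own pace and stop on an object; the grip force is fixed at half the most. Time passes only in rows, so rows that repeat a pose let the fingers close. It gives the time, the measured TCP pose, the force and the opening at its end, in the units of the state.
- read_state(): the state, without advancing time (a new reading comes with each control period).
- get_image(name): name is "side" or "top"; returns the picture (400x640x3 uint8, red, green, blue); there is no depth.
- calibration(name): a dict with "camera_matrix" (3x3 intrinsics, pixels), "distortion" ([k1, k2, p1, p2, k3] as OpenCV has them; the pictures are not rectified), "origin" and "attitude" of the camera in the world. Camera axes: x right, y up, looking along -z (the intrinsics and any distortion apply to the point x, -y, -z); pixel columns grow to the right and rows downward; lengths in mm; the calibration is good to about 2 mm. A picture is of the moment at which its call begins. calibration takes no time and is no camera call.
- finish_job(): hands the job in, once; it reports no verdict.
The state is a dict: "clock": time; "qpos": joint angles; "qd": joint speeds; "tau": joint torques, N m; "eef_pos": TCP position; "tool_rot": TCP orientation; "force": force on the tool from outside, world axes, zero at the start; "torque": the same for the moment, N m; "width": finger opening in mm.
Only numpy, scipy, OpenCV 4.12 (cv2) and the standard library are available. Lean on these libraries where they do the work, as an engineer would, in place of code of your own. Each camera call takes 0.05 s, during which the arm holds its last target. There are 200 camera calls.

## Task

Only one of the three aluminium stage plates has its grey insert flush with its face: find it with the steel straightedge. Lay the straightedge gently lengthwise along the middle of a plate, across the insert, let go, and press its sprung red end pad and then its blue one with shut fingertips, lightly, about half way in and never to the stop; if it rocks, try another plate. Leave the straightedge lying like that, red then blue end tested, on the plate where it does not rock, and leave the flask, the torch and the jar alone.

Things in the scene. Friction and masses are not known exactly. Their poses are not given: they have to be found in the camera images.
- edge: the loose steel straightedge, 0.17 to 0.32 kg: a stiff bar 170 mm long (its x), 24 mm wide (its y), 6 mm thick, with a black grip block on its middle, 44 mm long, 22 mm wide (its y), from 6 to 42 mm above the underside. Origin at the centre of the underside, z up. Red pad at +x, blue at -x. It starts flat on the bench, left or right of the plates
- red_end (a point): centre of the top of the red press pad, 72 mm from the bar's centre, 18.5 mm above its underside when free. The pad, 26 x 24 mm, is sprung (2 N per mm) and gives 6 mm before it bottoms at 12 N: press it some 2 to 4 mm, never down to its stop
- blue_end (a point): the same for the blue press pad, at the bar's -x side
- red_pad (a joint): how far the red pad is pushed in, m: 0 free, 0.006 bottomed (2 N per mm)
- blue_pad (a joint): how far the blue pad is pushed in, m: 0 free, 0.006 bottomed (2 N per mm)
- plate_left: the left (robot's left, +y) of three identical aluminium stage plates fixed to the bench, 180 mm (its x) x 80 mm, 24 mm tall, level face on top; origin at the centre of the underside, z up. A grey round insert, 28 mm across, sits in the middle of the face: flush in one plate (any, drawn anew), 2.5 mm proud in the other two
- plate_middle: the middle one, same make. On a plate with a proud insert the straightedge, laid lengthwise, balances on the insert, 2.5 mm up; about 1 N on an end tips it until that end meets the face, tilted by about 0.035 rad, the other end some 5 mm higher. On the flush one it lies on the face and stays level
- plate_right: the right one (-y), same make and frame as the other two
- flask: green conical flask, 117 mm tall, base 76 mm across, white stopper, loose, to be left alone; origin at the centre of its underside
- torch: black torch standing on its 44 mm wide head, 95 mm tall, loose, to be left alone; origin at the centre of its underside
- vial: small amber jar, 32 mm across, 55 mm tall, loose, to be left alone; origin at the centre of its underside
There are look-alikes about, which are no part of the job. Leave any black look-alike of the plate_right alone. Leave any pink look-alike of the plate_left alone.

How it is judged:
By the outcome, as a careful person would: the job done as asked, in the order asked, and still so for the second after the job is handed in, with the robot touching nothing.
It also fails if it takes over 72 s, if anything falls off the work surface, if the arm or the gripper's body presses on something with over 40 N, if the wrist force passes 120 N, or if a joint passes its speed limit or range.

## Working session

There is one attempt and no reset: what is moved stays moved. The work goes in short steps, Python scripts to look and compute and a tool call to move; the robot and the scene stay as the last step left them, time stands still between calls to the robot, and variables do not carry over. Pictures are saved under pics/ and viewed, about 8 in all and at most 12, crops included, and the job is handed in when it is done.

Besides the shell and the picture viewer there is one more tool, called after ">>>" in YAML: its name, and indented under it one key for each argument. apply_moves: Moves the arm, as the interface text tells. Its arguments: {"type":"object","properties":{"increments":{"type":"array"}},"required":["increments"]}

```bash
mkdir -p pics; cat > h.py <<'E'
import numpy as np, cv2
from cell import *
from scipy.spatial.transform import Rotation as R
def cam(n):
    c=calibration(n);K=np.array(c["camera_matrix"],float);D=np.array(c["distortion"],float);A=np.array(c["attitude"],float)
    if A.shape!=(3,3): A=R.from_euler('xyz',A).as_matrix()
    return K,D,np.array(c["origin"],float),A
def ray(n,uv):
    K,D,o,A=cam(n)
    p=cv2.undistortPoints(np.array(uv,float).reshape(-1,1,2),K,D).reshape(-1,2)
    d=np.c_[p[:,0],-p[:,1],-np.ones(len(p))]@A.T
    return o,d
def onz(n,uv,z):
    o,d=ray(n,uv); return o+d*((z-o[2])/d[:,2])[:,None]
def proj(n,X):
    K,D,o,A=cam(n); q=(np.array(X,float).reshape(-1,3)-o)@A; q=q*[1,-1,-1]
    return cv2.projectPoints(q,np.zeros(3),np.zeros(3),K,D)[0].reshape(-1,2)
def shot(n,f):
    im=get_image(n); cv2.imwrite(f"pics/{f}.png",im[:,:,::-1]); return im
E
python3 - <<'E'
from h import *
print(calibration("top"),calibration("side"));print(read_state())
shot("top","t0");shot("side","s0")
E
```

```text
{'camera_matrix': array([[376.32511766,   0.        , 317.09910704],
       [  0.        , 376.32511766, 200.8623194 ],
       [  0.        ,   0.        ,   1.        ]]), 'distortion': array([-0.02272741,  0.        ,  0.        ,  0.        ,  0.        ]), 'origin': array([479.59781421,  -3.43235818, 981.77117451]), 'attitude': array([ 0.04892676, -0.0117809 , -1.56423825])} {'camera_matrix': array([[451.45771465,   0.        , 320.65503581],
       [  0.        , 451.45771465, 194.63955661],
       [  0.        ,   0.        ,   1.        ]]), 'distortion': array([-0.12024051,  0.        ,  0.        ,  0.        ,  0.        ]), 'origin': array([455.06177259, 875.13977147, 590.87950316]), 'attitude': array([ 1.02164786, -0.01587665, -3.05291366])}
{'clock': 0.0, 'qpos': array([-1.29783073,  0.62934686,  0.03842609,  1.51838949, -0.02700597,
        0.99630364, -0.02004836]), 'qd': array([-0.00053169, -0.00028506,  0.00121011,  0.00137411, -0.0002681 ,
       -0.00127002, -0.00025814]), 'tau': array([-4.20645620e-04, -5.63391173e+01,  1.22575365e+00, -1.93449676e+01,
        1.09218486e-02,  1.05280746e-02, -1.89421803e-05]), 'eef_pos': array([215.74145379, 612.41280105, 200.38151376]), 'tool_rot': array([-3.13966279e+00,  1.18296182e-05,  2.80278780e+00]), 'force': array([-0.23207963, -0.49598383,  0.17769044]), 'torque': array([-0.03059313, -0.01713924, -0.06146526]), 'width': 85.25225162203085}
```

View pics/t0.png

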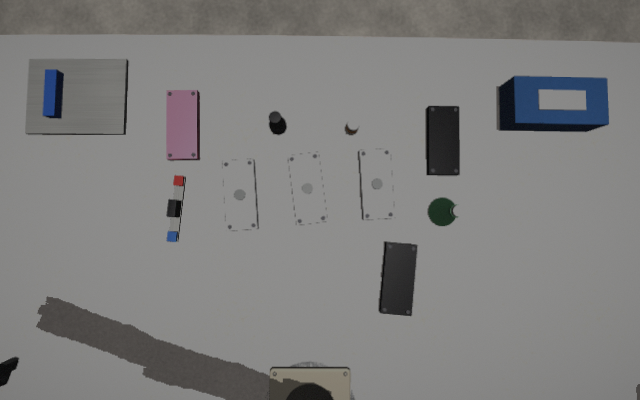

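View pics/s0.png

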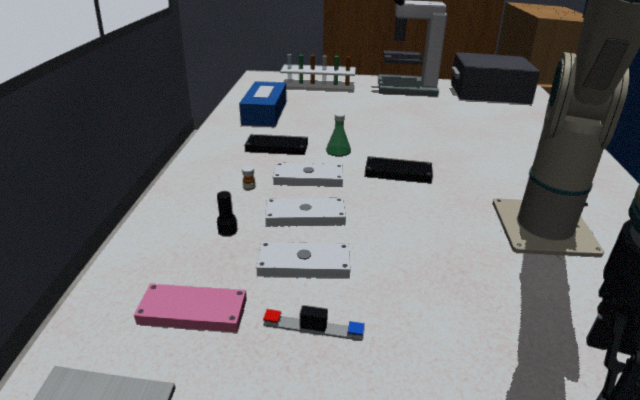

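The top view shows the edge at (176,208), with red at (179,181) and blue at (172,237). The white plates have inserts at (240,195), (307,188) and (377,184). The pink (182,125) and black (443,140), (398,278) plates are look-alikes. Next I'll measure the edge and plates.

```bash
python3 - <<'E'
from h import *
im=cv2.imread("pics/t0.png"); hsv=cv2.cvtColor(im,cv2.COLOR_BGR2HSV); g=im.max(2).astype(int)
S=cv2.imread("pics/s0.png"); hs=cv2.cvtColor(S,cv2.COLOR_BGR2HSV)
def big(m,box):
    x0,y0,x1,y1=box; q=np.zeros_like(m,np.uint8); q[y0:y1,x0:x1]=m[y0:y1,x0:x1]
    c=max(cv2.findContours(q,0,2)[0],key=cv2.contourArea); return cv2.minAreaRect(c)
b=(160,165,192,250)
s=hsv[...,1]>120
red=s&((hsv[...,0]<10)|(hsv[...,0]>170)); blu=s&(abs(hsv[...,0].astype(int)-115)<15); blk=g<50
for n,m,z in(("red",red,18.5),("blue",blu,18.5),("blk",blk,42)):
    r=big(m,b); print(n,r,onz("top",[r[0]],z))
s2=hs[...,1]>120;bb=(255,295,375,345)
red=s2&((hs[...,0]<10)|(hs[...,0]>170)); blu=s2&(abs(hs[...,0].astype(int)-115)<15)
for n,m in(("red",red),("blue",blu)):
    r=big(m,bb); print("side",n,r[0],onz("side",[r[0]],14))
# inserts & screws by local darkness
bg=cv2.medianBlur(im.max(2),31).astype(int); d=(bg-g)
for n,bx in(("L",(221,156,260,234)),("M",(288,150,330,228)),("R",(359,146,397,223))):
    x0,y0,x1,y1=bx
    m=np.zeros_like(d,np.uint8); m[y0:y1,x0:x1]=(d[y0:y1,x0:x1]>12)
    k,l,st,ce=cv2.connectedComponentsWithStats(m)
    for i in range(1,k):
        if st[i,4]>=3: print(n,ce[i].round(1),st[i,2:],onz("top",[ce[i]],24)[0].round(1))
cv2.imwrite("pics/c0.png",cv2.resize(im[145:250,160:400],None,fx=3.3,fy=3.3,interpolation=cv2.INTER_CUBIC))
E
```

```text
red ((178.5, 180.5), (9.0, 9.0), 90.0) [[576.62913622 341.63074214  18.5       ]]
blue ((171.5, 236.5), (9.0, 9.0), 90.0) [[433.25629718 356.04133305  18.5       ]]
blk ((174.0, 208.0), (16.0, 14.0), 90.0) [[505.31095654 342.75231132  42.        ]]
side red (271.70001220703125, 315.4000244140625) [[577.65750453 339.30605358  14.        ]]
side blue (355.6300048828125, 328.0899658203125) [[433.77442078 352.92817967  14.        ]]
L [249.1 161.8] [ 5  7 20] [625.5 160.2  24. ]
L [255.5 193.4] [  6  70 187] [544.4 142.5  24. ]
L [225.8 163.8] [ 5  5 19] [619.7 219.6  24. ]
L [223. 181.] [1 3 3] [575.6 226.   24. ]
L [239.3 194.3] [ 12  12 104] [541.9 183.8  24. ]
L [225. 217.] [1 7 7] [483.9 219.2  24. ]
L [253.  224.9] [ 5  5 20] [464.4 147.7  24. ]
L [229.4 226.6] [ 4  5 16] [459.7 207.7  24. ]
L [247.2 229.3] [ 8  2 12] [453.  162.5  24. ]
L [234. 230.] [7 1 7] [451.1 195.8  24. ]
M [300.5 153.5] [2 2 4] [647.8  28.9  24. ]
M [314.2 155.8] [ 5  5 20] [642.3  -6.3  24. ]
M [318.7 155.3] [2 2 3] [643.5 -17.7  24. ]
M [290.5 158.9] [ 6  6 22] [633.7  54.3  24. ]
M [319.8 163. ] [2 3 4] 
[... 670 characters left out ...]
] [482.6 -30.8  24. ]
M [299.1 222.1] [10  7 33] [472.3  31.   24. ]
M [309.7 223.3] [2 2 3] [469.3   4.1  24. ]
M [316.8 222.4] [3 2 5] [471.8 -14.   24. ]
R [360.5 188.7] [  5  72 191] [ 558.6 -125.3   24. ]
R [379.7 148.3] [2 2 3] [ 663.1 -174.6   24. ]
R [362.9 153. ] [ 5  5 20] [ 650.4 -131.3   24. ]
R [386.2 151.9] [ 5  5 18] [ 653.9 -191.5   24. ]
R [391.5 173.5] [2 2 4] [ 598.2 -204.9   24. ]
R [376.3 183.5] [ 12  12 106] [ 572.2 -165.8   24. ]
R [392.7 189.3] [2 2 3] [ 557.5 -207.7   24. ]
R [393.5 204.5] [2 2 4] [ 518.7 -209.7   24. ]
R [367.3 216.8] [ 8  8 31] [ 486.9 -142.5   24. ]
R [390.  214.1] [ 5  5 20] [ 494.1 -200.8   24. ]
R [386.7 218.3] [ 7  2 10] [ 483.3 -192.2   24. ]
```

View pics/c0.png

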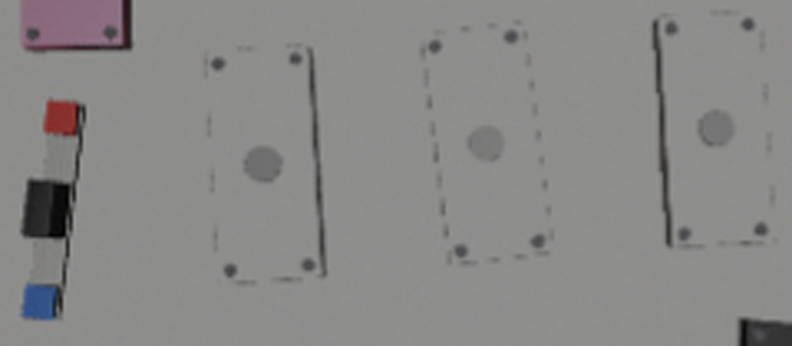

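Estimates: edge centre (505, 348) with yaw -0.10. Plate L (542, 184) yaw 0.076, M (559, 12) yaw 0.14, R (572, -166) yaw 0.064. I'll go above the edge first.

>>> apply_moves:
  increments:
    - {"tx": 0.03, "ty": -0.027, "tz": -0.005, "rz": 0.3}
    - {"tx": 0.06, "ty": -0.055, "tz": -0.01, "rz": 0.6}
    - {"tx": 0.09, "ty": -0.082, "tz": -0.015, "rz": 1}
    - {"tx": 0.12, "ty": -0.11, "tz": -0.02, "rz": 1.4}
    - {"tx": 0.15, "ty": -0.137, "tz": -0.025, "rz": 1.8}
    - {"tx": 0.18, "ty": -0.164, "tz": -0.03, "rz": 2.1}
    - {"tx": 0.21, "ty": -0.192, "tz": -0.04, "rz": 2.4}
    - {"tx": 0.24, "ty": -0.219, "tz": -0.05, "rz": 2.6}
    - {"tx": 0.265, "ty": -0.243, "tz": -0.05, "rz": 2.74}
    - {"tx": 0.289, "ty": -0.264, "tz": -0.06, "rz": 2.74}
    - {"tx": 0.289, "ty": -0.264, "tz": -0.06, "rz": 2.74}
    - {"tx": 0.289, "ty": -0.264, "tz": -0.06, "rz": 2.74}

```text
$.increments[0]: bad value
```

```bash
python3 - <<'E'
from h import *
s=read_state();print(s['eef_pos'],s['tool_rot'],s['qpos'],s['force'])
a=shot("side","s1")
cv2.imwrite("pics/c1.png",cv2.resize(a[200:360,200:420,::-1],None,fx=3,fy=3,interpolation=cv2.INTER_CUBIC))
E
```

```text
[215.78512036 612.48273127 200.47594363] [-3.13986334e+00 -1.99018575e-05  2.80277049e+00] [-1.29777781  0.62926074  0.03841558  1.51826802 -0.02702473  0.99630968
 -0.02001378] [ 0.4847222   0.022675   -0.54725113]
```

View pics/c1.png

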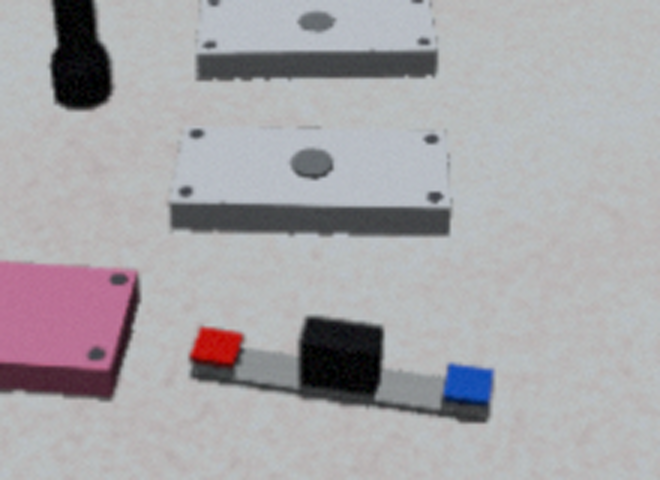

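The crop confirms the edge, with red at (217,347), the black grip at (342,353) and blue at (468,385). The left plate's insert at (312,163) seems to have a thin rim. The rows apparently need every key, so I'll give all of them.

>>> apply_moves:
  increments:
    - {"tx": 0.03, "ty": -0.027, "tz": -0.005, "rx": 0, "ry": 0, "rz": 0.3, "claw": 0.085}
    - {"tx": 0.06, "ty": -0.055, "tz": -0.01, "rx": 0, "ry": 0, "rz": 0.6, "claw": 0.085}
    - {"tx": 0.09, "ty": -0.082, "tz": -0.015, "rx": 0, "ry": 0, "rz": 1.0, "claw": 0.085}
    - {"tx": 0.12, "ty": -0.11, "tz": -0.02, "rx": 0, "ry": 0, "rz": 1.4, "claw": 0.085}
    - {"tx": 0.15, "ty": -0.137, "tz": -0.025, "rx": 0, "ry": 0, "rz": 1.8, "claw": 0.085}
    - {"tx": 0.18, "ty": -0.164, "tz": -0.03, "rx": 0, "ry": 0, "rz": 2.1, "claw": 0.085}
    - {"tx": 0.21, "ty": -0.192, "tz": -0.04, "rx": 0, "ry": 0, "rz": 2.4, "claw": 0.085}
    - {"tx": 0.24, "ty": -0.219, "tz": -0.05, "rx": 0, "ry": 0, "rz": 2.6, "claw": 0.085}
    - {"tx": 0.265, "ty": -0.243, "tz": -0.05, "rx": 0, "ry": 0, "rz": 2.74, "claw": 0.085}
    - {"tx": 0.289, "ty": -0.264, "tz": -0.06, "rx": 0, "ry": 0, "rz": 2.74, "claw": 0.085}
    - {"tx": 0.289, "ty": -0.264, "tz": -0.06, "rx": 0, "ry": 0, "rz": 2.74, "claw": 0.085}
    - {"tx": 0.289, "ty": -0.264, "tz": -0.06, "rx": 0, "ry": 0, "rz": 2.74, "claw": 0.085}

```text
clock: 1.35
eef_pos: [505.2, 348.1, 140.7]
tool_rot: [-3.141, -0.001, 3.04]
force: [-0.9, 1.9, -0.6]
width: 84.7
```

```bash
python3 - <<'E'
from h import *
s=read_state();print(s['clock'],s['eef_pos'],s['tool_rot'],s['qpos'],s['force'])
a=shot("side","s2")
cv2.imwrite("pics/c2.png",cv2.resize(a[100:360,200:420,::-1],None,fx=2.2,fy=2.2,interpolation=cv2.INTER_CUBIC))
E
```

```text
1.35 [505.20118028 348.07901158 140.71275245] [-3.14085552e+00 -1.04728881e-03  3.03967594e+00] [-0.62380801  0.6442232  -0.04056865  1.68355247  0.03319982  0.81575496
  0.78984058] [-0.89676124  1.93237492 -0.64007309]
```

View pics/c2.png

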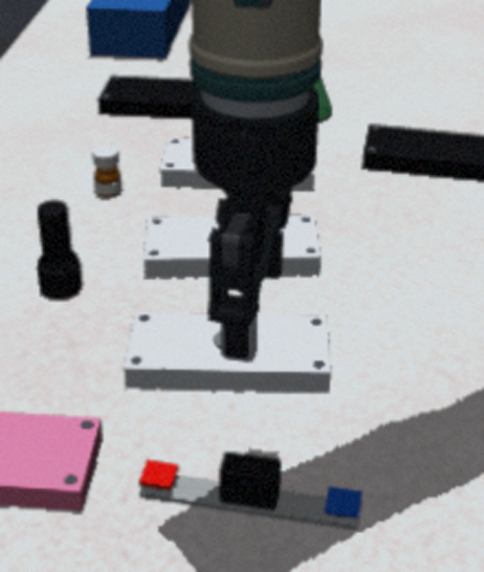

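The gripper is above the edge and aligned: fingers at (238,340), grip block at (250,480). I'll descend and close.

>>> apply_moves:
  increments:
    - {"tx": 0, "ty": 0, "tz": -0.03, "rx": 0, "ry": 0, "rz": 0, "claw": 0.085}
    - {"tx": 0, "ty": 0, "tz": -0.06, "rx": 0, "ry": 0, "rz": 0, "claw": 0.085}
    - {"tx": 0, "ty": 0, "tz": -0.09, "rx": 0, "ry": 0, "rz": 0, "claw": 0.085}
    - {"tx": 0, "ty": 0, "tz": -0.11, "rx": 0, "ry": 0, "rz": 0, "claw": 0.085}
    - {"tx": 0, "ty": 0, "tz": -0.125, "rx": 0, "ry": 0, "rz": 0, "claw": 0.085}
    - {"tx": 0, "ty": 0, "tz": -0.125, "rx": 0, "ry": 0, "rz": 0, "claw": 0.06}
    - {"tx": 0, "ty": 0, "tz": -0.125, "rx": 0, "ry": 0, "rz": 0, "claw": 0.045}
    - {"tx": 0, "ty": 0, "tz": -0.125, "rx": 0, "ry": 0, "rz": 0, "claw": 0.035}
    - {"tx": 0, "ty": 0, "tz": -0.125, "rx": 0, "ry": 0, "rz": 0, "claw": 0.028}
    - {"tx": 0, "ty": 0, "tz": -0.125, "rx": 0, "ry": 0, "rz": 0, "claw": 0.02}
    - {"tx": 0, "ty": 0, "tz": -0.125, "rx": 0, "ry": 0, "rz": 0, "claw": 0.01}
    - {"tx": 0, "ty": 0, "tz": -0.125, "rx": 0, "ry": 0, "rz": 0, "claw": 0.01}

```text
clock: 2.6
eef_pos: [505.1, 349.1, 16.6]
tool_rot: [3.141, 0.0, 3.042]
force: [-0.1, 0.4, -0.2]
width: 10.1
```

The width is 10 mm, but the block is 22 mm, so I need to look.

```bash
python3 - <<'E'
from h import *
s=read_state();print(s['clock'],s['eef_pos'],s['width'],s['force'])
a=shot("side","s3"); b=shot("top","t3")
A=cv2.resize(a[220:360,220:400,::-1],(540,420),interpolation=cv2.INTER_CUBIC)
cv2.imwrite("pics/c3.png",A)
E
```

```text
2.6 [505.12747532 349.09312169  16.57221484] 10.12087243534468 [-0.12739712  0.42178868 -0.2106694 ]
```

View pics/c3.png

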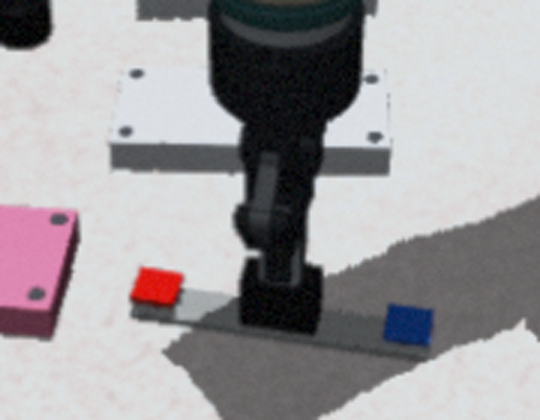

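```bash
python3 - <<'E'
from h import *
print(proj("side",[[505.1,349.1,16.6],[505,348,42],[505,359,42],[505,359,6]]),proj("top",[[505.1,349.1,16.6],[505,348,42]]))
a=cv2.imread("pics/s3.png")[270:345,270:375]; b=cv2.imread("pics/t3.png")[160:250,140:215]
f=lambda i:cv2.resize((255*(i/255.)**.4).astype(np.uint8),(400,380),interpolation=cv2.INTER_CUBIC)
cv2.imwrite("pics/c4.png",np.hstack([f(a),f(b)]))
E
```

```text
[[313.28539947 322.08312443]
 [313.51389307 310.94422776]
 [312.82935772 315.85535406]
 [312.70303022 330.86031683]] [[175.16272974 208.36193072]
 [171.89893999 208.10934847]]
```

View pics/c4.png

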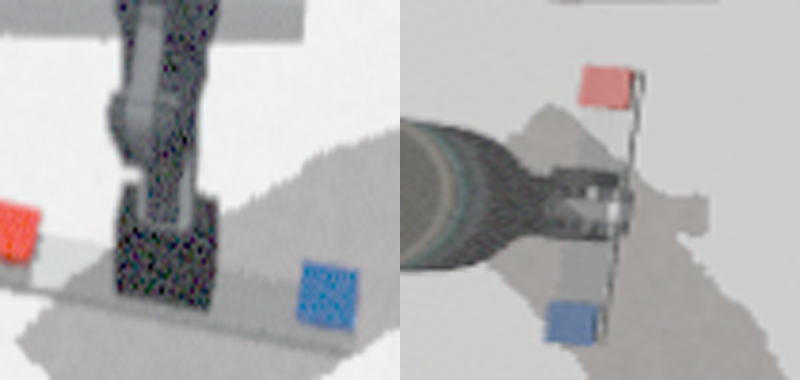

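>>> apply_moves:
  increments:
    - {"tx": 0, "ty": 0, "tz": 0.004, "rx": 0, "ry": 0, "rz": 0, "claw": 0.01}
    - {"tx": 0, "ty": 0, "tz": 0.01, "rx": 0, "ry": 0, "rz": 0, "claw": 0.01}
    - {"tx": 0, "ty": 0, "tz": 0.02, "rx": 0, "ry": 0, "rz": 0, "claw": 0.01}
    - {"tx": 0, "ty": 0, "tz": 0.03, "rx": 0, "ry": 0, "rz": 0, "claw": 0.01}
    - {"tx": 0, "ty": 0, "tz": 0.03, "rx": 0, "ry": 0, "rz": 0, "claw": 0.01}

```text
clock: 3.2
eef_pos: [506.3, 350.0, 48.5]
tool_rot: [3.139, 0.003, 3.042]
force: [-0.0, 0.4, -0.1]
width: 10.0
```

```bash
python3 - <<'E'
from h import *
s=read_state();print(s['clock'],s['eef_pos'],s['tool_rot'],s['width'],s['force'],s['torque'])
a=shot("side","s4"); b=shot("top","t4")
f=lambda i:cv2.resize((255*(i/255.)**.4).astype(np.uint8)[...,::-1],(400,380),interpolation=cv2.INTER_CUBIC)
cv2.imwrite("pics/c5.png",np.hstack([f(a[250:350,250:375]),f(b[160:250,140:215])]))
E
```

```text
3.2 [506.3056635  349.99294558  48.45331827] [3.13907509e+00 2.72621427e-03 3.04175143e+00] 10.012618321499877 [-0.00883175  0.41211091 -0.08905315] [-0.04907783 -0.04893277  0.02896461]
```

View pics/c5.png

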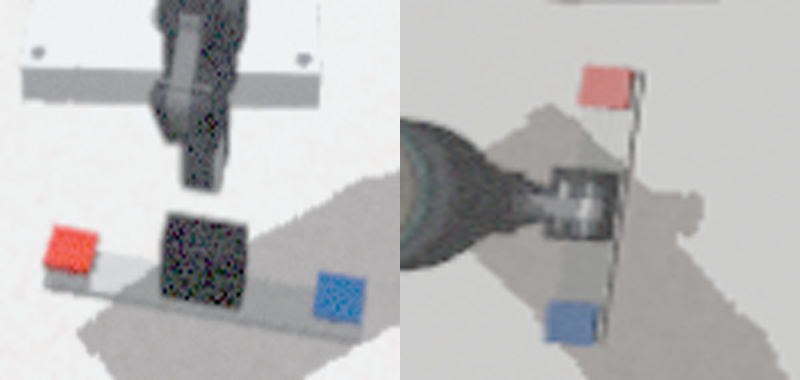

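```bash
python3 - <<'E'
from h import *
print(proj("side",[[505,390,154],[505,306,154],[506,350,48.5],[506,355,48.5]]),proj("top",[[506,350,48.5],[506,350,70],[506,335,48.5]]))
def tri(us,ut):
    o1,d1=ray("side",[us]);o2,d2=ray("top",[ut]);d1,d2=d1[0],d2[0]
    t=np.linalg.lstsq(np.c_[d1,-d2],o2-o1,rcond=None)[0]
    p,q=o1+d1*t[0],o2+d2*t[1]; return (p+q)/2,np.linalg.norm(p-q)
print("tip",tri((313.4,300),(176,208.6)))
print("red",tri((271.7,314.5),(178.5,180.5)),"blue",tri((355.6,327),(171.5,236.5)))
# diff images t0/t4 and s0/s4 around the tool
a=cv2.imread("pics/t0.png").astype(int);b=cv2.imread("pics/t4.png").astype(int)
f=lambda i:cv2.resize((255*(np.clip(i,0,255)/255.)**.4).astype(np.uint8),(400,400),interpolation=cv2.INTER_CUBIC)
c=cv2.imread("pics/t3.png")
sl=np.s_[185:235,155:205]
cv2.imwrite("pics/c6.png",np.hstack([f(c[sl]),f(b[sl])]))
E
```

```text
[[311.08074919 277.01191369]
 [316.70101689 241.53095939]
 [312.809284   308.98354545]
 [312.49400169 311.20743093]] [[170.12750635 207.62210929]
 [166.78031577 207.34662936]
 [176.16585338 207.66591671]]
tip (array([505.13499793, 333.84190734,  52.95895783]), np.float64(3.1391833953522217))
red (array([576.82036568, 341.59974939,  18.66339997]), np.float64(0.4150211747194837)) blue (array([433.70203994, 355.62102089,  19.61809882]), np.float64(0.7830350465991669))
```

View pics/c6.png

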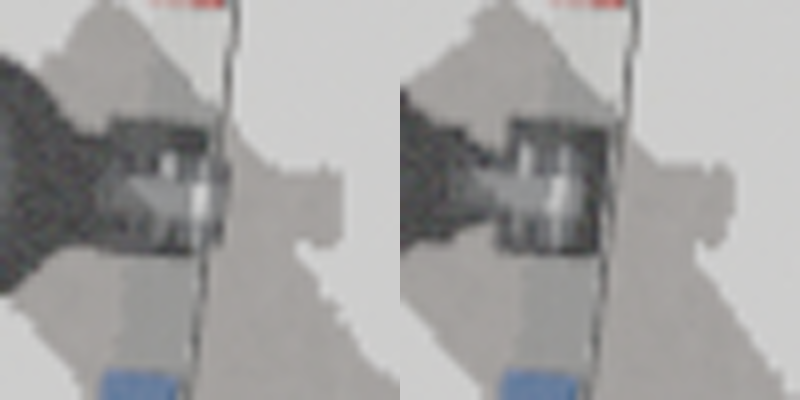

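The fingertips passed above the block top even though the state read z≈17: in the side view the tip overlaps the block's top face with no force. The true tip seems about 20-25 mm higher than reported. I'll check by touching clear bench with shut fingers at y≈288.

>>> apply_moves:
  increments:
    - {"tx": 0, "ty": -0.03, "tz": 0.0, "rx": 0, "ry": 0, "rz": 0, "claw": 0}
    - {"tx": 0, "ty": -0.06, "tz": 0, "rx": 0, "ry": 0, "rz": 0, "claw": 0}
    - {"tx": 0, "ty": -0.06, "tz": -0.02, "rx": 0, "ry": 0, "rz": 0, "claw": 0}
    - {"tx": 0, "ty": -0.06, "tz": -0.035, "rx": 0, "ry": 0, "rz": 0, "claw": 0}
    - {"tx": 0, "ty": -0.06, "tz": -0.042, "rx": 0, "ry": 0, "rz": 0, "claw": 0}
    - {"tx": 0, "ty": -0.06, "tz": -0.044, "rx": 0, "ry": 0, "rz": 0, "claw": 0}
    - {"tx": 0, "ty": -0.06, "tz": -0.044, "rx": 0, "ry": 0, "rz": 0, "claw": 0}

```text
clock: 4.0
eef_pos: [504.6, 289.9, 1.9]
tool_rot: [3.142, -0.001, 3.043]
force: [-0.2, 0.1, 0.6]
width: -0.1
```

```bash
python3 - <<'E'
from h import *
s=read_state();print(s['clock'],s['eef_pos'],s['tool_rot'],s['width'],s['force'],s['qpos'])
E
```

```text
4.0 [504.63592318 289.85915217   1.90379862] [ 3.14156648e+00 -6.36479373e-04  3.04307403e+00] -0.07930851007585103 [-0.24036395  0.10514245  0.56086179] [-0.54387175  0.81141001 -0.04029246  1.85085644  0.0622846   0.48101011
  0.84541131]
```

>>> apply_moves:
  increments:
    - {"tx": 0, "ty": 0, "tz": -0.002, "rx": 0, "ry": 0, "rz": 0, "claw": 0}
    - {"tx": 0, "ty": 0, "tz": -0.004, "rx": 0, "ry": 0, "rz": 0, "claw": 0}
    - {"tx": 0, "ty": 0, "tz": -0.004, "rx": 0, "ry": 0, "rz": 0, "claw": 0}

```text
clock: 4.3
eef_pos: [505.0, 289.2, -1.6]
tool_rot: [3.141, 0.0, 3.042]
force: [0.4, 0.3, -0.1]
width: -0.1
```

>>> apply_moves:
  increments:
    - {"tx": 0, "ty": 0, "tz": -0.003, "rx": 0, "ry": 0, "rz": 0, "claw": 0}
    - {"tx": 0, "ty": 0, "tz": -0.006, "rx": 0, "ry": 0, "rz": 0, "claw": 0}
    - {"tx": 0, "ty": 0, "tz": -0.006, "rx": 0, "ry": 0, "rz": 0, "claw": 0}

```text
clock: 4.6
eef_pos: [504.7, 288.8, -8.1]
tool_rot: [-3.141, -0.001, 3.042]
force: [0.3, 0.7, -0.2]
width: -0.0
```

```bash
python3 - <<'E'
from h import *
s=read_state();print(s['clock'],s['eef_pos'],s['force'])
a=shot("side","s5"); b=shot("top","t5")
f=lambda i:cv2.resize((255*(i/255.)**.5).astype(np.uint8)[...,::-1],(400,400),interpolation=cv2.INTER_CUBIC)
cv2.imwrite("pics/c7.png",np.hstack([f(a[240:340,260:360]),f(b[160:260,150:250])]))
print(proj("side",[[505,289,0],[505,289,20]]),proj("top",[[505,289,0],[505,289,20]]))
E
```

```text
4.6 [504.68151856 288.83945105  -8.13951248] [ 0.29544704  0.65517684 -0.20835855]
[[316.66429484 303.59111707]
 [316.78619922 295.55633268]] [[200.50585176 208.75171891]
 [198.17879881 208.53227488]]
```

View pics/c7.png

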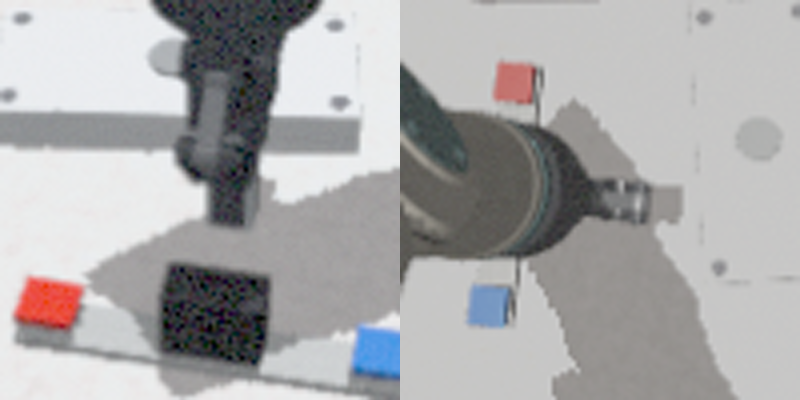

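The side view puts the tip at about (317,297), which means z≈16, while -8 is reported. So the bias is about 24 mm. I'll continue to contact to get it exactly.

>>> apply_moves:
  increments:
    - {"tx": 0, "ty": 0, "tz": -0.005, "rx": 0, "ry": 0, "rz": 0, "claw": 0}
    - {"tx": 0, "ty": 0, "tz": -0.01, "rx": 0, "ry": 0, "rz": 0, "claw": 0}
    - {"tx": 0, "ty": 0, "tz": -0.01, "rx": 0, "ry": 0, "rz": 0, "claw": 0}

```text
clock: 5.0
eef_pos: [504.4, 288.7, -18.6]
tool_rot: [-3.141, -0.001, 3.042]
force: [0.1, 0.6, 0.8]
width: -0.0
```

>>> apply_moves:
  increments:
    - {"tx": 0, "ty": 0, "tz": -0.002, "rx": 0, "ry": 0, "rz": 0, "claw": 0}
    - {"tx": 0, "ty": 0, "tz": -0.002, "rx": 0, "ry": 0, "rz": 0, "claw": 0}

```text
clock: 5.2
eef_pos: [504.9, 289.0, -19.9]
tool_rot: [-3.141, -0.0, 3.042]
force: [0.1, -0.1, -0.4]
width: 0.1
```

>>> apply_moves:
  increments:
    - {"tx": 0, "ty": 0, "tz": -0.002, "rx": 0, "ry": 0, "rz": 0, "claw": 0}
    - {"tx": 0, "ty": 0, "tz": -0.002, "rx": 0, "ry": 0, "rz": 0, "claw": 0}

```text
clock: 5.4
eef_pos: [504.9, 289.0, -21.8]
tool_rot: [-3.141, -0.0, 3.042]
force: [-0.3, 0.1, 0.6]
width: 0.1
```

>>> apply_moves:
  increments:
    - {"tx": 0, "ty": 0, "tz": -0.0015, "rx": 0, "ry": 0, "rz": 0, "claw": 0}
    - {"tx": 0, "ty": 0, "tz": -0.0015, "rx": 0, "ry": 0, "rz": 0, "claw": 0}

```text
clock: 5.6
eef_pos: [504.9, 289.0, -23.3]
tool_rot: [-3.142, -0.0, 3.042]
force: [-0.7, -0.0, -0.3]
width: 0.0
```

>>> apply_moves:
  increments:
    - {"tx": 0, "ty": 0, "tz": -0.0015, "rx": 0, "ry": 0, "rz": 0, "claw": 0}
    - {"tx": 0, "ty": 0, "tz": -0.0015, "rx": 0, "ry": 0, "rz": 0, "claw": 0}

```text
clock: 5.8
eef_pos: [504.9, 289.0, -24.8]
tool_rot: [-3.141, -0.0, 3.042]
force: [-1.0, 0.7, 0.1]
width: -0.2
```

>>> apply_moves:
  increments:
    - {"tx": 0, "ty": 0, "tz": -0.001, "rx": 0, "ry": 0, "rz": 0, "claw": 0}
    - {"tx": 0, "ty": 0, "tz": -0.001, "rx": 0, "ry": 0, "rz": 0, "claw": 0}

```text
clock: 6.0
eef_pos: [504.9, 289.0, -25.8]
tool_rot: [-3.142, -0.0, 3.042]
force: [0.1, 0.8, 0.1]
width: 0.2
```

>>> apply_moves:
  increments:
    - {"tx": 0, "ty": 0, "tz": -0.0015, "rx": 0, "ry": 0, "rz": 0, "claw": 0}
    - {"tx": 0, "ty": 0, "tz": -0.0015, "rx": 0, "ry": 0, "rz": 0, "claw": 0}

```text
clock: 6.2
eef_pos: [504.9, 289.0, -27.3]
tool_rot: [-3.141, -0.0, 3.042]
force: [-0.5, 0.4, 0.5]
width: 0.4
```

>>> apply_moves:
  increments:
    - {"tx": 0, "ty": 0, "tz": -0.0015, "rx": 0, "ry": 0, "rz": 0, "claw": 0}
    - {"tx": 0, "ty": 0, "tz": -0.0015, "rx": 0, "ry": 0, "rz": 0, "claw": 0}

```text
clock: 6.4
eef_pos: [504.9, 289.0, -28.9]
tool_rot: [-3.141, -0.0, 3.042]
force: [0.1, -0.3, 0.3]
width: -0.1
```

```bash
python3 - <<'E'
from h import *
s=read_state();print(s['clock'],s['eef_pos'],s['force'])
shot("side","s6");a=cv2.imread("pics/s6.png")
# fingertip: dark pixels around col 310..322
g=a.max(2)
for c in(313,315,317,319,321): print(c,g[280:312,c])
E
```

```text
6.4 [504.91174701 288.99332637 -28.85340002] [ 0.09755953 -0.30043062  0.27160417]
313 [59 61 62 64 62 63 57 65 56 52 40 26 29 10 21 24 17 25 26 25 19 27 24 27
 50 80 62 27 14 13 13 13]
315 [38 38 37 40 41 32 31 33 34 30 22 25 12 23 17  4 16 19 12 25 15 17 22 17
 39 73 78 43 16 12  6 16]
317 [12 16 21 37 51 40 25 32 34 25 26 22 19 13 15 21 19 18 19 12 15 20 20 15
 25 59 87 62 24 11 20  4]
319 [23 23 22 33 43 40 23  9 20  9 13 10 14 12 21 17 10  9 21 11 19 18 15 24
 22 52 88 63 30 16 12  9]
321 [21 17 17 16 17 24 15 21 13 20 19 15 12 14 17 20 37 49 62 63 61 64 64 64
 62 70 91 73 32 10 15 16]
```

>>> apply_moves:
  increments:
    - {"tx": 0, "ty": 0, "tz": -0.0015, "rx": 0, "ry": 0, "rz": 0, "claw": 0}
    - {"tx": 0, "ty": 0, "tz": -0.0015, "rx": 0, "ry": 0, "rz": 0, "claw": 0}

```text
clock: 6.65
eef_pos: [505.2, 289.1, -29.9]
tool_rot: [3.141, 0.0, 3.042]
force: [-1.2, 0.6, 4.1]
width: 0.1
```

>>> apply_moves:
  increments:
    - {"tx": 0, "ty": 0, "tz": -0.0015, "rx": 0, "ry": 0, "rz": 0, "claw": 0}
    - {"tx": 0, "ty": 0, "tz": -0.0015, "rx": 0, "ry": 0, "rz": 0, "claw": 0}

```text
clock: 6.85
eef_pos: [505.2, 289.2, -29.9]
tool_rot: [3.141, 0.0, 3.042]
force: [-3.4, -1.6, 16.4]
width: -0.2
```

>>> apply_moves:
  increments:
    - {"tx": 0, "ty": 0, "tz": -0.0015, "rx": 0, "ry": 0, "rz": 0, "claw": 0}
    - {"tx": 0, "ty": 0, "tz": -0.0015, "rx": 0, "ry": 0, "rz": 0, "claw": 0}

```text
clock: 7.05
eef_pos: [505.2, 289.2, -30.0]
tool_rot: [3.141, 0.001, 3.042]
force: [-5.2, -1.9, 28.4]
width: -0.2
```

Contact is at reported z = -29.8, so true z is about reported + 30. Now the real grasp.

>>> apply_moves:
  increments:
    - {"tx": 0, "ty": 0, "tz": 0.02, "rx": 0, "ry": 0, "rz": 0, "claw": 0.0}
    - {"tx": 0, "ty": 0, "tz": 0.06, "rx": 0, "ry": 0, "rz": 0, "claw": 0.085}
    - {"tx": 0, "ty": 0, "tz": 0.085, "rx": 0, "ry": 0, "rz": 0, "claw": 0.085}
    - {"tx": 0, "ty": 0.03, "tz": 0.085, "rx": 0, "ry": 0, "rz": 0, "claw": 0.085}
    - {"tx": 0, "ty": 0.0595, "tz": 0.085, "rx": 0, "ry": 0, "rz": 0, "claw": 0.085}
    - {"tx": 0, "ty": 0.0595, "tz": 0.08, "rx": 0, "ry": 0, "rz": 0, "claw": 0.085}
    - {"tx": 0, "ty": 0.0595, "tz": 0.055, "rx": 0, "ry": 0, "rz": 0, "claw": 0.085}
    - {"tx": 0, "ty": 0.0595, "tz": 0.03, "rx": 0, "ry": 0, "rz": 0, "claw": 0.085}
    - {"tx": 0, "ty": 0.0595, "tz": 0.0185, "rx": 0, "ry": 0, "rz": 0, "claw": 0.085}
    - {"tx": 0, "ty": 0.0595, "tz": 0.0185, "rx": 0, "ry": 0, "rz": 0, "claw": 0.085}

```text
clock: 8.05
eef_pos: [503.7, 347.1, -16.6]
tool_rot: [-3.139, -0.003, 3.042]
force: [-0.5, -0.4, -0.5]
width: 84.7
```

>>> apply_moves:
  increments:
    - {"tx": 0, "ty": 0, "tz": 0, "rx": 0, "ry": 0, "rz": 0, "claw": 0.06}
    - {"tx": 0, "ty": 0, "tz": 0, "rx": 0, "ry": 0, "rz": 0, "claw": 0.04}
    - {"tx": 0, "ty": 0, "tz": 0, "rx": 0, "ry": 0, "rz": 0, "claw": 0.03}
    - {"tx": 0, "ty": 0, "tz": 0, "rx": 0, "ry": 0, "rz": 0, "claw": 0.025}
    - {"tx": 0, "ty": 0, "tz": 0, "rx": 0, "ry": 0, "rz": 0, "claw": 0.02}
    - {"tx": 0, "ty": 0, "tz": 0, "rx": 0, "ry": 0, "rz": 0, "claw": 0.01}
    - {"tx": 0, "ty": 0, "tz": 0, "rx": 0, "ry": 0, "rz": 0, "claw": 0.01}

```text
clock: 8.75
eef_pos: [505.5, 348.9, -13.8]
tool_rot: [3.141, 0.001, 3.042]
force: [-0.5, -0.7, 5.8]
width: 20.9
```

Gripped, at width 20.9. I'll lift and carry it over the left plate.

>>> apply_moves:
  increments:
    - {"tx": 0, "ty": 0, "tz": 0.01, "rx": 0, "ry": 0, "rz": 0, "claw": 0.01}
    - {"tx": 0, "ty": 0, "tz": 0.03, "rx": 0, "ry": 0, "rz": 0, "claw": 0.01}
    - {"tx": 0, "ty": 0, "tz": 0.05, "rx": 0, "ry": 0, "rz": 0, "claw": 0.01}
    - {"tx": 0.005, "ty": -0.02, "tz": 0.06, "rx": 0, "ry": 0, "rz": 0.2, "claw": 0.01}
    - {"tx": 0.01, "ty": -0.045, "tz": 0.06, "rx": 0, "ry": 0, "rz": 0.5, "claw": 0.01}
    - {"tx": 0.015, "ty": -0.07, "tz": 0.06, "rx": 0, "ry": 0, "rz": 0.8, "claw": 0.01}
    - {"tx": 0.02, "ty": -0.095, "tz": 0.06, "rx": 0, "ry": 0, "rz": 1.1, "claw": 0.01}
    - {"tx": 0.026, "ty": -0.12, "tz": 0.06, "rx": 0, "ry": 0, "rz": 1.4, "claw": 0.01}
    - {"tx": 0.032, "ty": -0.145, "tz": 0.06, "rx": 0, "ry": 0, "rz": 1.7, "claw": 0.01}
    - {"tx": 0.037, "ty": -0.165, "tz": 0.058, "rx": 0, "ry": 0, "rz": 2.01, "claw": 0.01}
    - {"tx": 0.037, "ty": -0.165, "tz": 0.05, "rx": 0, "ry": 0, "rz": 2.01, "claw": 0.01}
    - {"tx": 0.037, "ty": -0.165, "tz": 0.05, "rx": 0, "ry": 0, "rz": 2.01, "claw": 0.01}

```text
clock: 9.95
eef_pos: [541.2, 183.0, 34.6]
tool_rot: [-3.141, -0.002, -3.067]
force: [-0.3, 0.5, -2.8]
width: 21.1
```

```bash
cat >> h.py <<'E'
def pads(tag,z,y0,y1):
    """red/blue pad centres in both views, near y in [y0,y1]"""
    for n in("top","side"):
        im=shot(n,tag+n)[:,:,::-1].copy(); hsv=cv2.cvtColor(im,cv2.COLOR_BGR2HSV).astype(int); s=(hsv[...,1]>110)&(hsv[...,2]>60)
        for nm,m in(("red",s&((hsv[...,0]<8)|(hsv[...,0]>172))),("blue",s&(abs(hsv[...,0]-115)<15))):
            k,l,st,ce=cv2.connectedComponentsWithStats(m.astype(np.uint8))
            for i in range(1,k):
                if st[i,4]<12: continue
                p=onz(n,[ce[i]],z)[0]
                if y0<p[1]<y1 and 380<p[0]<700: print(n,nm,ce[i].round(1),st[i,2:],p.round(1))
E
python3 - <<'E'
from h import *
s=read_state();print(s['clock'],s['eef_pos'],s['tool_rot'],s['width'],s['force'],s['torque'])
pads("a",s['eef_pos'][2]+13.8+18.5,120,260)
E
```

```text
9.95 [541.22480672 183.0068588   34.58526443] [-3.14128577e+00 -1.92329822e-03 -3.06742900e+00] 21.10013784360278 [-0.27832289  0.49032878 -2.77207018] [ 0.04547249  0.06913054 -0.01411234]
top red [234.2 164.3] [10 11 95] [612.4 189.2  66.9]
top blue [237.5 222.6] [10 10 92] [470.4 178.7  66.9]
side red [266.1 238.1] [ 13  10 116] [612.5 192.6  66.9]
side blue [340.7 239.9] [ 13   9 108] [469.8 182.6  66.9]
```

The edge is held and centred: pads' mid (541.4, 184), yaw 0.074. Lowering.

>>> apply_moves:
  increments:
    - {"tx": 0.001, "ty": 0, "tz": -0.007, "rx": 0, "ry": 0, "rz": 0, "claw": 0.01}
    - {"tx": 0.001, "ty": 0, "tz": -0.014, "rx": 0, "ry": 0, "rz": 0, "claw": 0.01}
    - {"tx": 0.001, "ty": 0, "tz": -0.019, "rx": 0, "ry": 0, "rz": 0, "claw": 0.01}
    - {"tx": 0.001, "ty": 0, "tz": -0.02, "rx": 0, "ry": 0, "rz": 0, "claw": 0.01}
    - {"tx": 0.001, "ty": 0, "tz": -0.02, "rx": 0, "ry": 0, "rz": 0, "claw": 0.01}

```text
clock: 10.55
eef_pos: [542.7, 183.6, 14.9]
tool_rot: [-3.141, -0.001, -3.066]
force: [-0.5, 0.4, -2.7]
width: 21.2
```

>>> apply_moves:
  increments:
    - {"tx": 0, "ty": 0, "tz": -0.001, "rx": 0, "ry": 0, "rz": 0, "claw": 0.01}
    - {"tx": 0, "ty": 0, "tz": -0.001, "rx": 0, "ry": 0, "rz": 0, "claw": 0.01}

```text
clock: 10.75
eef_pos: [543.1, 183.6, 14.4]
tool_rot: [3.142, 0.0, -3.066]
force: [-0.4, 0.5, -3.3]
width: 21.1
```

>>> apply_moves:
  increments:
    - {"tx": 0, "ty": 0, "tz": -0.001, "rx": 0, "ry": 0, "rz": 0, "claw": 0.01}
    - {"tx": 0, "ty": 0, "tz": -0.001, "rx": 0, "ry": 0, "rz": 0, "claw": 0.01}

```text
clock: 10.95
eef_pos: [543.0, 183.5, 13.4]
tool_rot: [3.142, 0.0, -3.066]
force: [0.7, 0.4, -2.9]
width: 21.3
```

>>> apply_moves:
  increments:
    - {"tx": 0, "ty": 0, "tz": -0.001, "rx": 0, "ry": 0, "rz": 0, "claw": 0.01}
    - {"tx": 0, "ty": 0, "tz": -0.001, "rx": 0, "ry": 0, "rz": 0, "claw": 0.01}

```text
clock: 11.15
eef_pos: [543.2, 183.6, 12.7]
tool_rot: [3.142, 0.0, -3.066]
force: [-0.2, -0.5, 1.5]
width: 21.3
```

>>> apply_moves:
  increments:
    - {"tx": 0, "ty": 0, "tz": -0.001, "rx": 0, "ry": 0, "rz": 0, "claw": 0.01}
    - {"tx": 0, "ty": 0, "tz": -0.001, "rx": 0, "ry": 0, "rz": 0, "claw": 0.01}

```text
clock: 11.35
eef_pos: [543.2, 183.6, 12.6]
tool_rot: [-3.142, 0.001, -3.066]
force: [-2.1, -1.1, 11.3]
width: 21.0
```

Contact came at reported 12.7, i.e. underside at about 26.5 mm, so this insert is proud. I'll carry it to the middle plate and compare contact heights.

>>> apply_moves:
  increments:
    - {"tx": 0, "ty": 0, "tz": 0.01, "rx": 0, "ry": 0, "rz": 0, "claw": 0.01}
    - {"tx": 0, "ty": 0, "tz": 0.03, "rx": 0, "ry": 0, "rz": 0, "claw": 0.01}
    - {"tx": 0.003, "ty": -0.025, "tz": 0.035, "rx": 0, "ry": 0, "rz": 0.1, "claw": 0.01}
    - {"tx": 0.006, "ty": -0.055, "tz": 0.035, "rx": 0, "ry": 0, "rz": 0.2, "claw": 0.01}
    - {"tx": 0.009, "ty": -0.085, "tz": 0.035, "rx": 0, "ry": 0, "rz": 0.4, "claw": 0.01}
    - {"tx": 0.012, "ty": -0.115, "tz": 0.035, "rx": 0, "ry": 0, "rz": 0.5, "claw": 0.01}
    - {"tx": 0.014, "ty": -0.145, "tz": 0.035, "rx": 0, "ry": 0, "rz": 0.65, "claw": 0.01}
    - {"tx": 0.016, "ty": -0.165, "tz": 0.035, "rx": 0, "ry": 0, "rz": 0.75, "claw": 0.01}
    - {"tx": 0.016, "ty": -0.172, "tz": 0.03, "rx": 0, "ry": 0, "rz": 0.75, "claw": 0.01}
    - {"tx": 0.016, "ty": -0.172, "tz": 0.03, "rx": 0, "ry": 0, "rz": 0.75, "claw": 0.01}

```text
clock: 12.35
eef_pos: [558.5, 10.6, 40.8]
tool_rot: [-3.142, -0.001, -3.003]
force: [-0.0, 0.4, -2.3]
width: 21.0
```

```bash
python3 - <<'E'
from h import *
s=read_state();print(s['clock'],s['eef_pos'],s['tool_rot'],s['width'],s['force'],s['torque'])
pads("b",s['eef_pos'][2]+13.8+18.5,-60,80)
E
```

```text
12.35 [558.49186704  10.59529924  40.77096834] [-3.14151402e+00 -1.15535386e-03 -3.00266797e+00] 21.028779604472557 [-0.04785296  0.44246865 -2.33393113] [-0.01911427  0.01833556  0.04161125]
side red [273.  190.6] [11  8 81] [628.7  26.5  73.1]
side blue [336.7 189.2] [11  8 76] [488.1   4.2  73.1]
```

>>> apply_moves:
  increments:
    - {"tx": 0, "ty": 0, "tz": -0.008, "rx": 0, "ry": 0, "rz": 0, "claw": 0.01}
    - {"tx": 0, "ty": 0, "tz": -0.017, "rx": 0, "ry": 0, "rz": 0, "claw": 0.01}
    - {"tx": 0, "ty": 0, "tz": -0.024, "rx": 0, "ry": 0, "rz": 0, "claw": 0.01}
    - {"tx": 0, "ty": 0, "tz": -0.026, "rx": 0, "ry": 0, "rz": 0, "claw": 0.01}
    - {"tx": 0, "ty": 0, "tz": -0.027, "rx": 0, "ry": 0, "rz": 0, "claw": 0.01}
    - {"tx": 0, "ty": 0, "tz": -0.027, "rx": 0, "ry": 0, "rz": 0, "claw": 0.01}

```text
clock: 13.05
eef_pos: [559.0, 11.6, 14.2]
tool_rot: [3.142, -0.0, -3.0]
force: [0.9, 0.6, -2.0]
width: 21.1
```

>>> apply_moves:
  increments:
    - {"tx": 0, "ty": 0, "tz": -0.001, "rx": 0, "ry": 0, "rz": 0, "claw": 0.01}
    - {"tx": 0, "ty": 0, "tz": -0.001, "rx": 0, "ry": 0, "rz": 0, "claw": 0.01}

```text
clock: 13.25
eef_pos: [559.2, 11.5, 13.5]
tool_rot: [-3.142, 0.0, -3.001]
force: [-0.4, -0.2, -2.8]
width: 21.2
```

>>> apply_moves:
  increments:
    - {"tx": 0, "ty": 0, "tz": -0.001, "rx": 0, "ry": 0, "rz": 0, "claw": 0.01}
    - {"tx": 0, "ty": 0, "tz": -0.001, "rx": 0, "ry": 0, "rz": 0, "claw": 0.01}

```text
clock: 13.45
eef_pos: [559.0, 11.5, 12.3]
tool_rot: [-3.142, 0.0, -3.001]
force: [0.7, -0.1, -2.7]
width: 21.1
```

Still hanging free at 12.3. Continuing.

>>> apply_moves:
  increments:
    - {"tx": 0, "ty": 0, "tz": -0.001, "rx": 0, "ry": 0, "rz": 0, "claw": 0.01}
    - {"tx": 0, "ty": 0, "tz": -0.001, "rx": 0, "ry": 0, "rz": 0, "claw": 0.01}

```text
clock: 13.65
eef_pos: [558.9, 11.6, 11.2]
tool_rot: [3.142, -0.0, -3.0]
force: [0.1, 0.2, -2.6]
width: 21.0
```

>>> apply_moves:
  increments:
    - {"tx": 0, "ty": 0, "tz": -0.001, "rx": 0, "ry": 0, "rz": 0, "claw": 0.01}
    - {"tx": 0, "ty": 0, "tz": -0.001, "rx": 0, "ry": 0, "rz": 0, "claw": 0.01}

```text
clock: 13.85
eef_pos: [559.1, 11.5, 10.3]
tool_rot: [3.142, 0.0, -3.001]
force: [0.6, -0.5, -2.1]
width: 21.0
```

>>> apply_moves:
  increments:
    - {"tx": 0, "ty": 0, "tz": -0.0007, "rx": 0, "ry": 0, "rz": 0, "claw": 0.01}
    - {"tx": 0, "ty": 0, "tz": -0.0007, "rx": 0, "ry": 0, "rz": 0, "claw": 0.01}

```text
clock: 14.05
eef_pos: [559.1, 11.5, 10.2]
tool_rot: [-3.141, 0.0, -3.001]
force: [-1.9, 0.3, 5.2]
width: 21.0
```

Contact at 10.2 gives an underside of 24 mm, so this insert is flush. I'll relieve the load, release gently and rise.

>>> apply_moves:
  increments:
    - {"tx": 0, "ty": 0, "tz": 0.0007, "rx": 0, "ry": 0, "rz": 0, "claw": 0.02}
    - {"tx": 0, "ty": 0, "tz": 0.0007, "rx": 0, "ry": 0, "rz": 0, "claw": 0.026}
    - {"tx": 0, "ty": 0, "tz": 0.0007, "rx": 0, "ry": 0, "rz": 0, "claw": 0.035}
    - {"tx": 0, "ty": 0, "tz": 0.0007, "rx": 0, "ry": 0, "rz": 0, "claw": 0.05}
    - {"tx": 0, "ty": 0, "tz": 0.0007, "rx": 0, "ry": 0, "rz": 0, "claw": 0.06}
    - {"tx": 0, "ty": 0, "tz": 0.0007, "rx": 0, "ry": 0, "rz": 0, "claw": 0.06}
    - {"tx": 0, "ty": 0, "tz": 0.02, "rx": 0, "ry": 0, "rz": 0, "claw": 0.06}
    - {"tx": 0, "ty": 0, "tz": 0.045, "rx": 0, "ry": 0, "rz": 0, "claw": 0.06}
    - {"tx": 0, "ty": 0, "tz": 0.06, "rx": 0, "ry": 0, "rz": 0, "claw": 0.06}
    - {"tx": 0, "ty": 0, "tz": 0.06, "rx": 0, "ry": 0, "rz": 0, "claw": 0.03}
    - {"tx": 0, "ty": 0, "tz": 0.06, "rx": 0, "ry": 0, "rz": 0, "claw": 0}
    - {"tx": 0, "ty": 0, "tz": 0.06, "rx": 0, "ry": 0, "rz": 0, "claw": 0}

```text
clock: 15.25
eef_pos: [558.2, 11.5, 68.6]
tool_rot: [3.142, -0.002, -3.0]
force: [-0.4, -0.4, -0.4]
width: 16.7
```

```bash
python3 - <<'E'
from h import *
s=read_state();print(s['clock'],s['eef_pos'],s['tool_rot'],s['width'],s['force'])
pads("d",42.5,-60,80)
a=cv2.imread("pics/dside.png")
cv2.imwrite("pics/c8.png",cv2.resize(a[150:250,240:370],None,fx=5,fy=5,interpolation=cv2.INTER_CUBIC))
E
```

```text
15.25 [558.20871041  11.45608414  68.64682184] [ 3.14150272e+00 -1.77202508e-03 -3.00045932e+00] 16.662456384418157 [-0.38489681 -0.38652833 -0.43330332]
side red [273.1 202. ] [11  7 75] [629.8  25.7  42.5]
side blue [336.5 201.4] [11  7 64] [487.3   6.7  42.5]
```

View pics/c8.png

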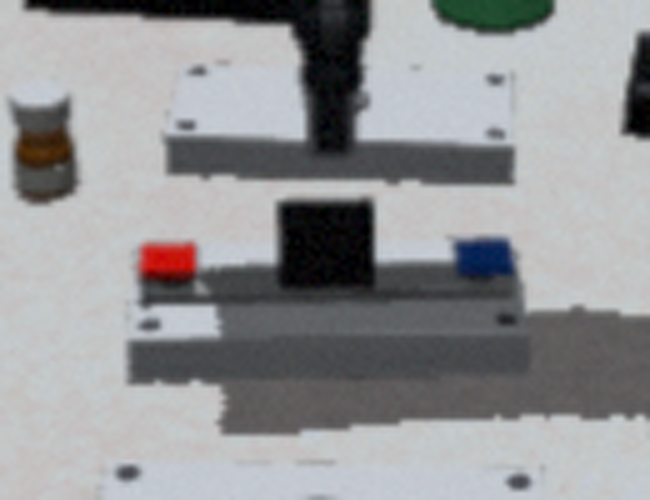

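It lies level on the middle plate, with red at (168,260), blue at (485,256) and the grip at (327,243). Now to the red pad.

>>> apply_moves:
  increments:
    - {"tx": 0.025, "ty": 0.0035, "tz": 0, "rx": 0, "ry": 0, "rz": 0, "claw": 0}
    - {"tx": 0.05, "ty": 0.007, "tz": 0, "rx": 0, "ry": 0, "rz": 0, "claw": 0}
    - {"tx": 0.0713, "ty": 0.0101, "tz": 0, "rx": 0, "ry": 0, "rz": 0, "claw": 0}
    - {"tx": 0.0713, "ty": 0.0101, "tz": -0.01, "rx": 0, "ry": 0, "rz": 0, "claw": 0}
    - {"tx": 0.0713, "ty": 0.0101, "tz": -0.03, "rx": 0, "ry": 0, "rz": 0, "claw": 0}
    - {"tx": 0.0713, "ty": 0.0101, "tz": -0.045, "rx": 0, "ry": 0, "rz": 0, "claw": 0}
    - {"tx": 0.0713, "ty": 0.0101, "tz": -0.052, "rx": 0, "ry": 0, "rz": 0, "claw": 0}
    - {"tx": 0.0713, "ty": 0.0101, "tz": -0.053, "rx": 0, "ry": 0, "rz": 0, "claw": 0}
    - {"tx": 0.0713, "ty": 0.0101, "tz": -0.053, "rx": 0, "ry": 0, "rz": 0, "claw": 0}
    - {"tx": 0.0713, "ty": 0.0101, "tz": -0.053, "rx": 0, "ry": 0, "rz": 0, "claw": 0}

```text
clock: 16.35
eef_pos: [630.9, 21.7, 17.4]
tool_rot: [-3.142, 0.001, -3.0]
force: [-0.6, -0.2, -0.2]
width: 0.0
```

>>> apply_moves:
  increments:
    - {"tx": 0, "ty": 0, "tz": -0.001, "rx": 0, "ry": 0, "rz": 0, "claw": 0}
    - {"tx": 0, "ty": 0, "tz": -0.002, "rx": 0, "ry": 0, "rz": 0, "claw": 0}
    - {"tx": 0, "ty": 0, "tz": -0.002, "rx": 0, "ry": 0, "rz": 0, "claw": 0}

```text
clock: 16.65
eef_pos: [630.4, 21.6, 14.8]
tool_rot: [-3.142, 0.0, -3.0]
force: [0.3, 0.3, 0.0]
width: 0.4
```

>>> apply_moves:
  increments:
    - {"tx": 0, "ty": 0, "tz": -0.001, "rx": 0, "ry": 0, "rz": 0, "claw": 0}
    - {"tx": 0, "ty": 0, "tz": -0.002, "rx": 0, "ry": 0, "rz": 0, "claw": 0}
    - {"tx": 0, "ty": 0, "tz": -0.002, "rx": 0, "ry": 0, "rz": 0, "claw": 0}

```text
clock: 16.95
eef_pos: [630.3, 21.7, 12.5]
tool_rot: [3.142, -0.0, -3.0]
force: [-0.4, -0.3, -0.7]
width: -0.6
```

>>> apply_moves:
  increments:
    - {"tx": 0, "ty": 0, "tz": -0.001, "rx": 0, "ry": 0, "rz": 0, "claw": 0}
    - {"tx": 0, "ty": 0, "tz": -0.0015, "rx": 0, "ry": 0, "rz": 0, "claw": 0}
    - {"tx": 0, "ty": 0, "tz": -0.0015, "rx": 0, "ry": 0, "rz": 0, "claw": 0}

```text
clock: 17.25
eef_pos: [630.3, 21.7, 11.3]
tool_rot: [-3.142, -0.0, -3.0]
force: [-0.4, -0.3, 2.1]
width: -0.2
```

>>> apply_moves:
  increments:
    - {"tx": 0, "ty": 0, "tz": -0.001, "rx": 0, "ry": 0, "rz": 0, "claw": 0}
    - {"tx": 0, "ty": 0, "tz": -0.002, "rx": 0, "ry": 0, "rz": 0, "claw": 0}
    - {"tx": 0, "ty": 0, "tz": -0.002, "rx": 0, "ry": 0, "rz": 0, "claw": 0}

```text
clock: 17.55
eef_pos: [630.3, 21.6, 9.5]
tool_rot: [-3.142, 0.0, -3.001]
force: [-1.8, 0.7, 7.0]
width: -0.2
```

```bash
python3 - <<'E'
from h import *
s=read_state();print(s['clock'],s['eef_pos'],s['force'])
pads("e",42.5,-60,80)
E
```

```text
17.55 [630.34157092  21.64909926   9.45136674] [-1.79530036  0.7064192   7.03258229]
side red [272.8 204.8] [11  5 39] [628.4  37.3  42.5]
side blue [336.5 201.2] [11  7 65] [487.4   5.9  42.5]
```

The red pad is pressed about 3 mm at 6-7 N. The blue end stayed put in the image (row 201.4 to 201.2), so there is no rock. Now blue.

>>> apply_moves:
  increments:
    - {"tx": 0, "ty": 0, "tz": 0.006, "rx": 0, "ry": 0, "rz": 0, "claw": 0}
    - {"tx": 0, "ty": 0, "tz": 0.03, "rx": 0, "ry": 0, "rz": 0, "claw": 0}
    - {"tx": 0, "ty": 0, "tz": 0.06, "rx": 0, "ry": 0, "rz": 0, "claw": 0}
    - {"tx": -0.035, "ty": -0.005, "tz": 0.062, "rx": 0, "ry": 0, "rz": 0, "claw": 0}
    - {"tx": -0.075, "ty": -0.0106, "tz": 0.062, "rx": 0, "ry": 0, "rz": 0, "claw": 0}
    - {"tx": -0.115, "ty": -0.0163, "tz": 0.062, "rx": 0, "ry": 0, "rz": 0, "claw": 0}
    - {"tx": -0.1426, "ty": -0.0202, "tz": 0.06, "rx": 0, "ry": 0, "rz": 0, "claw": 0}
    - {"tx": -0.1426, "ty": -0.0202, "tz": 0.05, "rx": 0, "ry": 0, "rz": 0, "claw": 0}
    - {"tx": -0.1426, "ty": -0.0202, "tz": 0.03, "rx": 0, "ry": 0, "rz": 0, "claw": 0}
    - {"tx": -0.1426, "ty": -0.0202, "tz": 0.012, "rx": 0, "ry": 0, "rz": 0, "claw": 0}
    - {"tx": -0.1426, "ty": -0.0202, "tz": 0.008, "rx": 0, "ry": 0, "rz": 0, "claw": 0}
    - {"tx": -0.1426, "ty": -0.0202, "tz": 0.008, "rx": 0, "ry": 0, "rz": 0, "claw": 0}

```text
clock: 18.85
eef_pos: [487.9, 1.7, 16.5]
tool_rot: [3.141, -0.001, -3.0]
force: [0.4, 0.2, 0.6]
width: -0.2
```

>>> apply_moves:
  increments:
    - {"tx": 0, "ty": 0, "tz": -0.001, "rx": 0, "ry": 0, "rz": 0, "claw": 0}
    - {"tx": 0, "ty": 0, "tz": -0.002, "rx": 0, "ry": 0, "rz": 0, "claw": 0}
    - {"tx": 0, "ty": 0, "tz": -0.003, "rx": 0, "ry": 0, "rz": 0, "claw": 0}
    - {"tx": 0, "ty": 0, "tz": -0.003, "rx": 0, "ry": 0, "rz": 0, "claw": 0}

```text
clock: 19.25
eef_pos: [487.9, 1.4, 14.4]
tool_rot: [-3.142, 0.001, -3.001]
force: [0.7, -0.3, -0.6]
width: 0.2
```

>>> apply_moves:
  increments:
    - {"tx": 0, "ty": 0, "tz": -0.001, "rx": 0, "ry": 0, "rz": 0, "claw": 0}
    - {"tx": 0, "ty": 0, "tz": -0.002, "rx": 0, "ry": 0, "rz": 0, "claw": 0}
    - {"tx": 0, "ty": 0, "tz": -0.003, "rx": 0, "ry": 0, "rz": 0, "claw": 0}
    - {"tx": 0, "ty": 0, "tz": -0.003, "rx": 0, "ry": 0, "rz": 0, "claw": 0}

```text
clock: 19.65
eef_pos: [487.8, 1.5, 11.2]
tool_rot: [-3.142, 0.0, -3.0]
force: [-0.5, -0.1, 3.2]
width: -0.1
```

>>> apply_moves:
  increments:
    - {"tx": 0, "ty": 0, "tz": -0.001, "rx": 0, "ry": 0, "rz": 0, "claw": 0}
    - {"tx": 0, "ty": 0, "tz": -0.001, "rx": 0, "ry": 0, "rz": 0, "claw": 0}

```text
clock: 19.85
eef_pos: [487.9, 1.5, 10.3]
tool_rot: [-3.141, 0.0, -3.0]
force: [-0.1, 0.3, 5.3]
width: -0.3
```

>>> apply_moves:
  increments:
    - {"tx": 0, "ty": 0, "tz": -0.0007, "rx": 0, "ry": 0, "rz": 0, "claw": 0}
    - {"tx": 0, "ty": 0, "tz": -0.0007, "rx": 0, "ry": 0, "rz": 0, "claw": 0}

```text
clock: 20.05
eef_pos: [487.9, 1.5, 9.6]
tool_rot: [-3.142, 0.0, -3.0]
force: [-0.4, -0.1, 6.5]
width: -0.4
```

```bash
python3 - <<'E'
from h import *
s=read_state();print(s['clock'],s['eef_pos'],s['force'])
pads("f",42.5,-60,80)
E
```

```text
20.05 [487.85706758   1.47958353   9.58936855] [-0.37524425 -0.09839434  6.51590537]
top red [302.1 159.1] [ 9 11 84] [630.5  24.3  42.5]
side red [273.1 202. ] [11  7 75] [629.8  25.7  42.5]
side blue [335.5 203.5] [12  6 40] [489.   15.9  42.5]
```

>>> apply_moves:
  increments:
    - {"tx": 0, "ty": 0, "tz": 0.006, "rx": 0, "ry": 0, "rz": 0, "claw": 0}
    - {"tx": 0, "ty": 0, "tz": 0.04, "rx": 0, "ry": 0, "rz": 0, "claw": 0}
    - {"tx": 0, "ty": 0, "tz": 0.08, "rx": 0, "ry": 0, "rz": 0, "claw": 0}
    - {"tx": 0, "ty": 0, "tz": 0.12, "rx": 0, "ry": 0, "rz": 0, "claw": 0}
    - {"tx": -0.03, "ty": 0, "tz": 0.16, "rx": 0, "ry": 0, "rz": 0, "claw": 0}
    - {"tx": -0.05, "ty": 0, "tz": 0.19, "rx": 0, "ry": 0, "rz": 0, "claw": 0}
    - {"tx": -0.05, "ty": 0, "tz": 0.2, "rx": 0, "ry": 0, "rz": 0, "claw": 0}
    - {"tx": -0.05, "ty": 0, "tz": 0.2, "rx": 0, "ry": 0, "rz": 0, "claw": 0}
    - {"tx": -0.05, "ty": 0, "tz": 0.2, "rx": 0, "ry": 0, "rz": 0, "claw": 0}

```text
clock: 21.05
eef_pos: [438.2, 1.4, 208.7]
tool_rot: [3.141, -0.0, -3.001]
force: [0.1, 0.3, -0.1]
width: 0.3
```

```bash
python3 - <<'E'
from h import *
s=read_state();print(s['clock'],s['eef_pos'],s['force'],s['qd'].round(3))
pads("g",42.5,-60,80)
a=cv2.imread("pics/gside.png")
cv2.imwrite("pics/c9.png",cv2.resize(a[100:270,180:440],None,fx=3,fy=3,interpolation=cv2.INTER_CUBIC))
E
```

```text
21.05 [438.17096548   1.38540369 208.69784875] [ 0.10947825  0.28397182 -0.05541658] [-0.006  0.025  0.002  0.007 -0.001  0.003  0.002]
top red [302.1 159.2] [ 9 11 85] [630.3  24.2  42.5]
top blue [309.8 214.9] [ 9  9 59] [490.5   3.8  42.5]
side red [273.1 202. ] [11  7 75] [629.8  25.7  42.5]
side blue [336.1 200.9] [11  7 74] [488.4   4.7  42.5]
```

View pics/c9.png

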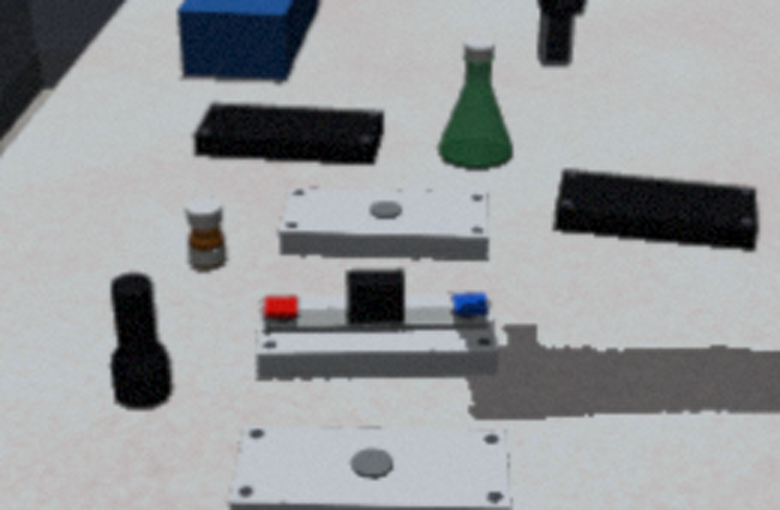

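The edge lies level along the middle plate, with red at (281,307), the grip at (376,296) and blue at (470,304). Flask, torch and jar are undisturbed and the arm is clear.

```bash
python3 -c "
from cell import finish_job
print(finish_job())"
```

```text
the job is handed in; nothing more can be done
None
```

The straightedge is lying lengthwise on the middle plate, which is the one with the flush insert. I tested its red end and then its blue end there, and handed the job in at about 21 s.

- **First grasp missed:** the true fingertip height is about 30 mm above the height the robot reports. I measured this by touching bare bench (28 N at most) and allowed for it from then on.
- **Left plate:** contact came with the underside at about 26.5 mm, so I took its insert as proud. I judged this by contact height only and did not let go or press the pads there.
- **Middle plate:** contact came at about 24 mm, flush with the plate face.
- **Right plate:** not tried.
- **Press tests on the middle plate:** I pressed each pad about 3 mm (red at about 7 N, blue at about 6.5 N), and force rose at roughly 2 N per mm. The opposite end stayed within 0.2 px in the image each time, so it did not rock.
- **Last look:** the straightedge was level and centred to about 2 mm, both pads were free and the arm was clear. The flask, torch and jar were where they had been. One small disagreement: the side camera's sideways positions came out about 1 to 4 mm from the top camera's, which is close to the stated 2 mm calibration error.

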